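# Fasten a power board with push rivets, crosswise

### The job

Fasten the circuit board of the power unit: with a fingertip, gently press the pins of its four white push rivets home one after the other until each head sits down on its collar, working crosswise so that the board does not bow: first the corner beside the large round capacitor, then the corner diagonally opposite, then the other corner at the terminal-block end, and the last corner at the end. Only press: do not shift or lift the unit, leave everything else on the bench where it is, and finish with the hand clear.

Things in the scene. Friction and masses are not known exactly. Their poses are not given: they have to be found in the camera images.
- unit: Power unit, 1.5 kg, loose on the bench, any yaw: finned aluminium heat sink 210 x 160 x 20 mm, over it a dark green board 190 x 140 mm, its top 32 mm above the bench. Origin: centre of underside; x along the long side to the terminal-block edge, z up. Parts fill the middle (|x| < 63, |y| < 60 mm), up to 72 mm above the bench, 25 mm clear of the rivets.
- capacitor_top (a point): Centre of the top of the one large round capacitor on the board, an upright dark cylinder 30 mm across and 40 mm high, at unit x = +40, y = +45, z = 72 mm. It stands near one corner and so marks the rivet to start with.
- terminal_top (a point): Centre of the top of the black terminal block, 14 x 56 x 16 mm with a row of six screws, midway along one short edge of the board (unit x = +86, y = 0, z = 48 mm).
- rivet_a_top (a point): Centre of the top of the head of the push rivet at the capacitor corner (unit frame x = +83, y = +58 mm). White nylon head 10 mm across, 3 mm thick, on a thin pin over a fixed white collar 16 mm across, 2 mm high. At the start the head is 6 to 8 mm clear of the collar (top 43 to 45 mm above the bench); home, it rests on the collar, top at 37 mm.
- rivet_b_top (a point): Centre of the top of the head of the push rivet at the other corner at the terminal-block end (x = +83, y = -58 mm). White nylon head 10 mm across, 3 mm thick, on a thin pin over a fixed white collar 16 mm across, 2 mm high. At the start the head is 6 to 8 mm clear of the collar (top 43 to 45 mm above the bench); home, it rests on the collar, top at 37 mm.
- rivet_c_top (a point): Centre of the top of the head of the push rivet at the corner diagonally across from the capacitor corner (x = -83, y = -58 mm). White nylon head 10 mm across, 3 mm thick, on a thin pin over a fixed white collar 16 mm across, 2 mm high. At the start the head is 6 to 8 mm clear of the collar (top 43 to 45 mm above the bench); home, it rests on the collar, top at 37 mm.
- rivet_d_top (a point): Centre of the top of the head of the push rivet at the remaining corner, diagonally across from rivet_b (x = -83, y = +58 mm). White nylon head 10 mm across, 3 mm thick, on a thin pin over a fixed white collar 16 mm across, 2 mm high. At the start the head is 6 to 8 mm clear of the collar (top 43 to 45 mm above the bench); home, it rests on the collar, top at 37 mm.
- rivet_a (a joint): How far the pin of rivet_a has been pushed down, in m: 0 to 0.002 at the start, 0.008 fully home against its stop. It slides straight down along the unit's z with about 3 N of friction, stays where it is left and has no spring; at the stop the board yields a little (about 2 mm at 20 N). A light press of 4 to 10 N is enough; over 25 N harms the board.
- rivet_b (a joint): How far the pin of rivet_b has been pushed down, in m: 0 to 0.002 at the start, 0.008 fully home against its stop. It slides straight down along the unit's z with about 3 N of friction, stays where it is left and has no spring; at the stop the board yields a little (about 2 mm at 20 N). A light press of 4 to 10 N is enough; over 25 N harms the board.
- rivet_c (a joint): How far the pin of rivet_c has been pushed down, in m: 0 to 0.002 at the start, 0.008 fully home against its stop. It slides straight down along the unit's z with about 3 N of friction, stays where it is left and has no spring; at the stop the board yields a little (about 2 mm at 20 N). A light press of 4 to 10 N is enough; over 25 N harms the board.
- rivet_d (a joint): How far the pin of rivet_d has been pushed down, in m: 0 to 0.002 at the start, 0.008 fully home against its stop. It slides straight down along the unit's z with about 3 N of friction, stays where it is left and has no spring; at the stop the board yields a little (about 2 mm at 20 N). A light press of 4 to 10 N is enough; over 25 N harms the board.
- screwdriver: Bystander: screwdriver 190 mm long, 26 mm thick, lying on the bench along the unit's long side at its -y side; origin under its middle.
- spare: Bystander: loose spare transformer 36 x 32 x 32 mm, standing 40 to 70 mm off the short side of the unit away from the terminal block; origin: centre of its underside.
- spray_can: Bystander: aerosol can 65 mm across, 184 mm high, standing to the left of the unit (+y side of the bench); origin: centre of its underside.
- parts_bin: Bystander: black storage bin 160 x 100 x 75 mm holding spare rivets, to the right of the unit (-y side of the bench); origin: centre of its underside.

How it is judged:
On the way, in this order (a step that is already met when the one before it is completed fails the run):
1. first the rivet in the corner beside the large round capacitor is pressed home, while those still to come stand proud (value of joint rivet_a above 0.0065 m and value of joint each of rivet_c, rivet_b, rivet_d below 0.0045 m), for 0.15 s.
2. then the rivet diagonally opposite the first is pressed home, while those still to come stand proud (value of joint each of rivet_a, rivet_c above 0.0065 m and value of joint each of rivet_b, rivet_d below 0.0045 m), for 0.15 s.
3. then the other rivet at the terminal-block end is pressed home, while those still to come stand proud (value of joint each of rivet_a, rivet_c, rivet_b above 0.0065 m and value of joint rivet_d below 0.0045 m), for 0.15 s.
4. then the last rivet is pressed home (value of joint each of rivet_a, rivet_c, rivet_b, rivet_d above 0.0065 m), for 0.15 s.
At the end, for the whole second after the job is handed in: All four rivet heads are within 1.5 mm of their collars (joint above 6.5 mm of 8); the unit stands flat and at rest within 12 mm of where it was; screwdriver, spare transformer, spray can and parts bin lie within 20 mm of where they were (all of step 4 and distance of unit from where it was at the start of the episode below 0.012 m and distance of each of terminal_top, screwdriver, spare, spray_can, parts_bin from where it was at the start of the episode below 0.02 m and angle between unit's own z axis and vertical below 0.05 rad and linear speed of unit below 0.02 m/s); the robot touches nothing.
It fails at once if the unit is pressed or struck with more than 25 N (pressing must be gentle) (contact force between the fingers and unit above 25 N).
It fails at once if the unit is pressed with another part of the robot than the fingers (contact force between the arm and unit above 3 N).
It fails at once if the unit is lifted, tipped or pushed out of place (12 mm, 20 mm at the terminal block) (not (distance of unit from where it was at the start of the episode below 0.012 m) or not (distance of terminal_top from where it was at the start of the episode below 0.02 m) or angle between unit's own z axis and vertical above 0.1 rad).
It fails at once if a bystander (screwdriver, spare transformer, spray can, parts bin) is moved more than 20 mm (not (distance of screwdriver from where it was at the start of the episode below 0.02 m) or not (distance of spare from where it was at the start of the episode below 0.02 m) or not (distance of spray_can from where it was at the start of the episode below 0.02 m) or not (distance of parts_bin from where it was at the start of the episode below 0.02 m)).
It also fails if it takes over 58 s, if anything falls off the work surface, if the arm or the gripper's body presses on something with over 40 N, if the wrist force passes 120 N, or if a joint passes its speed limit or range.

### The arm

A 6-joint arm with a two-finger parallel gripper is mounted at the origin on the work surface. World frame = base frame: x ahead of the robot, y to its left, z up, the work surface at z = 0. Lengths are in m, angles in rad, forces in N, time in s.
With the tool pointing down it reaches from about 0.375 to 0.975 m from the base axis. Payload 3.8 kg.
Tool frame: the origin (TCP) lies at the very end of the fingers, on their centre line; the grasp point (between the pads) lies 19 mm behind it (grip_point_offset is the distance from the TCP to the grasp point, in m); z points along the fingers, y is the line along which they close (so a half turn about z gives the same grasp; the last joint's range is limited). The gripper opens to 88 mm and grips with 3 to 60 N. Pads are 18 mm wide; open, the fingers measure 123 mm over their backs; the gripper's body (75 mm by 187 mm) begins 45 mm behind the grasp point.
Start: joints at [-1.316, 0.264, 1.604, -0, 1.274, -0.037], TCP at [0.194, -0.646, 0.239] pointing down, gripper open.
Joint ranges: [-2.63, 2.63], [-0.94, 2.18], [0.31, 2.57], [-1.31, 4.45], [0, 2.66], [-2.55, 2.55]. Speed limits (rad/s): [2.57, 2.57, 3.14, 3.14, 3.14, 3.14].

### API

Orientations are given as a unit quaternion [x, y, z, w].
In Python, from bench import read_state, camera, close_job, grip_point_offset gives the robot as it stands. The module is installed in compiled form; this text tells all that it offers.
- The arm moves only by the tool send_rows, never from a script. Its argument "plan" is a list of rows, each a list of 7 numbers: the shift along the tool's x, y, z each as a share of 10 cm, from -1 to 1, then the turn, a rotation vector about the tool's x, y, z each as a share of 0.1 rad, from -1 to 1, then the opening, from -1 (shut) to 1 (fully open). A call has exactly 8 rows; each row shifts and turns the commanded pose from where the row before left it, along the tool's axes as they then stand; what a row does not reach is not made up. A row lasts 1/12 s, in which the tool goes at most 41.7 mm and 7.16 degrees, less where a joint would pass 70% of its speed; a pose out of reach is approached as far as the arm can. A call with a number of a shift or a turn outside -1 to 1 is refused whole. A call with a gripper value outside its range is refused whole. The fingers move at their own pace and stop on an object; "newtons" is the grip in N (left out, the last holds). Time passes only in rows, so rows that do not move let the fingers close, or fill a call up. It gives the time, the measured TCP pose, the force, the opening and the grip force at its end, in the units of the state.
- read_state(): the state, without advancing time (a new reading comes with each control period).
- camera(name): name is "scene" or "top" or "wrist"; returns a dict with "img" (400x640x3 uint8, blue, green, red), "z_map" (400x640 float32, m along the optical axis (not along the pixel's ray), 0 where there is no reading), "fx", "fy", "cx", "cy" (pixels), "camera_from_world" (4x4, takes a point from world to camera coordinates). Camera axes: x right, y down, z forward; pixel columns grow to the right and rows downward; lengths in m; the calibration is good to about 2 mm. A picture is of the moment at which its call begins.
- close_job(): hands the job in; it is judged then, once.
The state is a dict: "t": time; "joint_positions": joint angles; "qd": joint speeds; "tau": joint torques, N m; "tool_pos": TCP position; "tcp_rot": TCP orientation; "force": force on the tool from outside, world axes, zero at the start; "wrist_torque": the same for the moment, N m; "grip_width": finger opening in m; "grasp_force": force on a finger pad.
Only numpy, scipy, OpenCV 4.12 (cv2) and the standard library are available. Lean on these libraries where they do the work, as an engineer would, in place of code of your own. Each camera call takes 0.05 s, during which the arm holds its last target. There are 200 camera calls.

## Working session

There is one attempt and no reset: what is moved stays moved. The work goes in short steps, Python scripts to look and compute and a tool call to move; the robot and the scene stay as the last step left them, time stands still between calls to the robot, and variables do not carry over. Pictures are saved under pics/ and viewed, at most 10 in all, crops included, and the job is handed in when it is done.

Besides the shell and the picture viewer there is one more tool, called by a JSON object that holds its "op" and its "data", one argument or row to a line. send_rows: Moves the arm, as the interface text tells. Shift numbers are shares of 10 cm and turn numbers shares of 0.1 rad, none past 1 either way. Its arguments: {"type":"object","properties":{"plan":{"type":"array","items":{"type":"array","items":{"type":"number","minimum":-1,"maximum":1}}},"newtons":{"type":"number"}},"required":["plan"]}

```bash
mkdir -p pics; python3 - <<'E'
from bench import *
import cv2,pickle
s=read_state();print(s)
for n in("top","scene"):
    c=camera(n);pickle.dump(c,open(n+".pkl","wb"));cv2.imwrite(f"pics/{n}1.png",c["img"])
E
```

```text
{'t': 0.0, 'joint_positions': array([-1.31586986e+00,  2.64717555e-01,  1.60535077e+00, -8.49355635e-06,
        1.27370155e+00, -3.68940384e-02]), 'qd': array([-4.59528447e-04,  1.96918758e-03, -2.13724648e-04,  7.35499417e-04,
       -2.12590713e-03, -2.01145539e-05]), 'tau': array([ 5.15759348e-04, -5.02117467e+01, -3.56873882e+01,  7.27987918e-02,
        2.94725911e-02, -2.10780854e-04]), 'tool_pos': array([ 0.19401709, -0.64578193,  0.23742454]), 'tcp_rot': array([ 9.89373204e-01,  1.45394217e-01, -1.22476074e-04, -1.08170215e-03]), 'force': array([ 0.44249848,  0.10694924, -0.88582171]), 'wrist_torque': array([-0.02659914,  0.03551615, -0.01886535]), 'grasp_force': 0.0, 'grip_width': 0.08787745636394344}
```

View pics/top1.png

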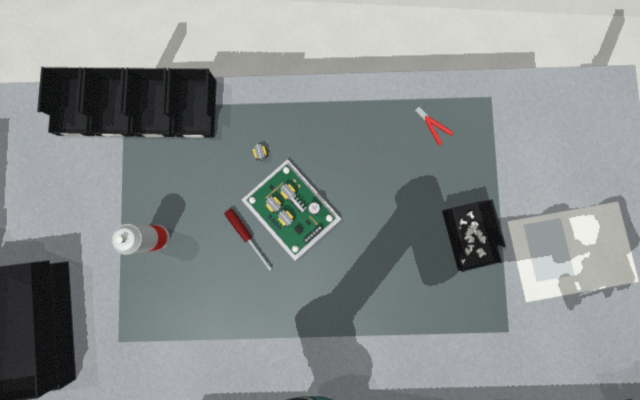

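View pics/scene1.png

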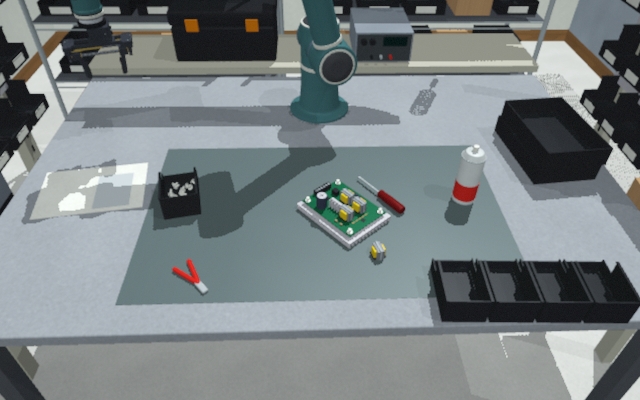

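The top view shows the unit near (292,210), with the capacitor at (314,208), the terminal block at the lower right (312,235), the spare at (261,151) and the screwdriver at (248,238). I'll enlarge it.

```bash
python3 - <<'E'
import cv2,pickle,numpy as np
c=pickle.load(open("top.pkl","rb"))
cv2.imwrite("pics/crop1.png",cv2.resize(c["img"][155:265,220:350],None,fx=5,fy=5,interpolation=cv2.INTER_CUBIC))
print(c["camera_from_world"],c["fx"],c["cx"],c["cy"])
for p in((314,208),(286,170),(300,247),(292,205)):print(p,c["z_map"][p[1],p[0]])
E
```

```text
[[-2.62960444e-02 -9.99634451e-01 -6.28347151e-03 -5.56179766e-04]
 [-9.95245217e-01  2.67692464e-02 -9.36502255e-02  6.11543290e-01]
 [ 9.37841956e-02  3.79096448e-03 -9.95585332e-01  9.09348452e-01]
 [ 0.00000000e+00  0.00000000e+00  0.00000000e+00  1.00000000e+00]] 364.4184026623421 315.36793527266053 194.7632734724799
(314, 208) 0.88965213
(286, 170) 0.9294814
(300, 247) 0.9251747
(292, 205) 0.93486804
```

View pics/crop1.png

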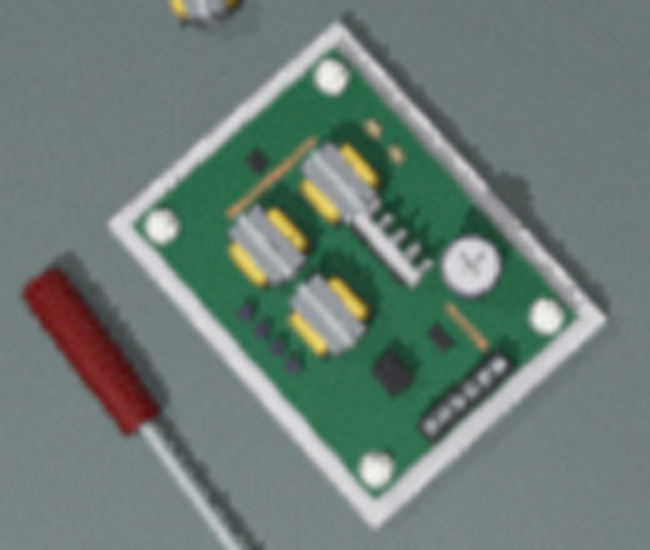

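```bash
cat >h.py <<'E'
import numpy as np,cv2
from scipy.spatial.transform import Rotation as R
MODEL=np.array([[83,58],[83,-58],[-83,-58],[-83,58]])/1000.
def ray(c,uv,z):
    T=np.linalg.inv(c["camera_from_world"]);o=T[:3,3]
    d=T[:3,:3]@np.array([(uv[0]-c["cx"])/c["fx"],(uv[1]-c["cy"])/c["fy"],1]);return (o+d*(z-o[2])/d[2])[:2]
def fit(P,M=MODEL):
    pc,mc=P.mean(0),M.mean(0);A,B=M-mc,P-pc
    a=np.arctan2((A[:,0]*B[:,1]-A[:,1]*B[:,0]).sum(),(A*B).sum());r=np.array([[np.cos(a),-np.sin(a)],[np.sin(a),np.cos(a)]])
    t=pc-r@mc;return a,t,M@r.T+t
def to_tool(target,s):
    return R.from_quat(s["tcp_rot"]).inv().apply(np.asarray(target)-s["tool_pos"])
E
python3 - <<'E'
from h import *;import pickle
from bench import read_state
c=pickle.load(open("top.pkl","rb"))
uv=np.array([[547,316],[375,470],[162,227],[331,76]])/5+[220-.4,155-.4]
P=np.array([ray(c,p,.042) for p in uv]);a,t,F=fit(P)
print(P.round(4),a,t,F.round(4),(F-P).round(4),sep="\n")
# heat sink corners in crop, z=.02
k=np.array([[606,320],[377,527],[110,222],[340,22]])/5+[219.6,154.6]
K=np.array([ray(c,p,.02) for p in k]);a,t,G=fit(K,np.array([[105,80],[105,-80],[-105,-80],[-105,80]])/1000);print(a,t,(G-K).round(4))
s=read_state();print(to_tool([*t,.24],s), R.from_quat(s["tcp_rot"]).as_matrix().round(3))
E
```

```text
[[ 0.5508 -0.0497]
 [ 0.4761  0.0387]
 [ 0.601   0.1442]
 [ 0.6761  0.057 ]]
-2.4373387545590894
[0.57602741 0.04752948]
[[ 0.5503 -0.0504]
 [ 0.4752  0.038 ]
 [ 0.6017  0.1455]
 [ 0.6768  0.0571]]
[[-0.0005 -0.0007]
 [-0.0009 -0.0007]
 [ 0.0007  0.0013]
 [ 0.0007  0.0001]]
-2.44047394559736 [0.57730893 0.04689356] [[ 0.0001 -0.0012]
 [-0.0006  0.0006]
 [-0.0003  0.0006]
 [ 0.0008 -0.0001]]
[ 0.56636322 -0.55320539 -0.00130497] [[ 0.958  0.288 -0.   ]
 [ 0.288 -0.958  0.002]
 [ 0.    -0.002 -1.   ]]
```

{"op": "send_rows", "data": {
  "plan": [
    [0.28,-0.26,0,0,0,0,-1],
    [0.28,-0.26,0,0,0,0,-1],
    [0.28,-0.26,0,0,0,0,-1],
    [0.28,-0.26,0,0,0,0,-1],
    [0.28,-0.26,0,0,0,0,-1],
    [0.28,-0.26,0,0,0,0,-1],
    [0.28,-0.26,0,0,0,0,-1],
    [0.28,-0.26,0,0,0,0,-1]
  ],
  "newtons": 20
}}

```text
t: 0.77
tool_pos: [0.3491, -0.3809, 0.2383]
tcp_rot: [0.989, 0.145, -0.0, -0.0]
force: [1.3, -0.6, -0.7]
grip_width: 0.037
grasp_force: 0.0
```

{"op": "send_rows", "data": {
  "plan": [
    [0.28,-0.26,0,0,0,0,-1],
    [0.28,-0.26,0,0,0,0,-1],
    [0.28,-0.26,0,0,0,0,-1],
    [0.28,-0.26,0,0,0,0,-1],
    [0.28,-0.26,0,0,0,0,-1],
    [0.28,-0.26,0,0,0,0,-1],
    [0.28,-0.26,0,0,0,0,-1],
    [0,0,0,0,0,0,-1]
  ]
}}

```text
t: 1.43
tool_pos: [0.4865, -0.1468, 0.2384]
tcp_rot: [0.989, 0.148, 0.001, -0.001]
force: [0.2, -0.5, 0.3]
grip_width: 0.0003
grasp_force: 0.0
```

```bash
python3 - <<'E'
from h import *
from bench import *
c=camera("wrist");cv2.imwrite("pics/w1.png",c["img"])
s=read_state();print(s["tool_pos"],s["tcp_rot"],s["force"],s["grip_width"],to_tool([.5505,-.050,.1],s))
T=c["camera_from_world"]
for z in (.0435,):
  for p in [[.5503,-.0504],[.4752,.038],[.6017,.1455],[.6768,.0571]]:
    q=T[:3,:3]@np.array([*p,z])+T[:3,3];print(q[0]/q[2]*c["fx"]+c["cx"],q[1]/q[2]*c["fy"]+c["cy"])
E
```

```text
[ 0.48514815 -0.14920898  0.23830711] [ 9.88966058e-01  1.48141624e-01 -2.02522474e-04 -3.93426169e-04] [-0.76313648 -1.34455273  0.10429742] 0.0005964669749677224 [ 0.09159235 -0.07558955  0.13834451]
251.12546852671906 97.97607668355737
158.08949984172838 141.6056211822098
66.97449142203862 -17.82370435699866
169.91544144204312 -75.63323907169837
```

View pics/w1.png

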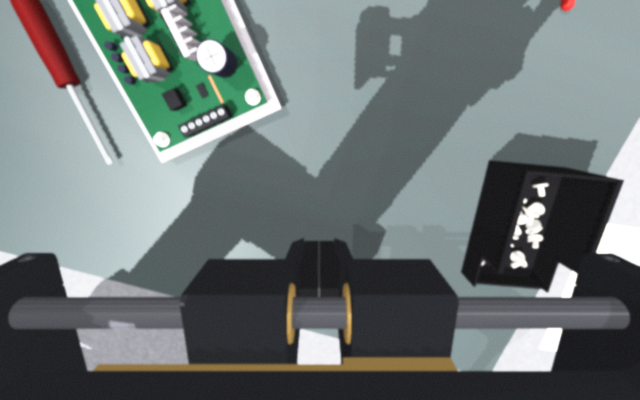

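In the wrist view rivet a is at (253,97) and b at (161,139). Both are within 3 px of the prediction, so the pose is good. Moving above a.

{"op": "send_rows", "data": {
  "plan": [
    [0.3,-0.25,0.3,0,0,0,-1],
    [0.3,-0.25,0.3,0,0,0,-1],
    [0.316,-0.256,0.2,0,0,0,-1],
    [0,0,0.3,0,0,0,-1],
    [0,0,0.3,0,0,0,-1],
    [0,0,0.2,0,0,0,-1],
    [0,0,0.15,0,0,0,-1],
    [0,0,0,0,0,0,-1]
  ]
}}

```text
t: 2.15
tool_pos: [0.5378, -0.0667, 0.0702]
tcp_rot: [0.989, 0.145, -0.004, -0.001]
force: [-1.0, 0.6, -0.1]
grip_width: 0.0003
grasp_force: 0.0
```

```bash
python3 - <<'E'
from h import *
from bench import *
s=read_state();print(s["tool_pos"],s["tcp_rot"],s["force"],to_tool([.5504,-.050,.037],s))
E
```

```text
[ 0.53776233 -0.06674447  0.07022317] [ 0.98942722  0.14496906 -0.0040807  -0.00104614] [-1.02731614  0.58067859 -0.11756909] [ 0.01716794 -0.01230725  0.03313096]
```

{"op": "send_rows", "data": {
  "plan": [
    [0.085,-0.06,0,0,0,0,-1],
    [0.085,-0.06,0,0,0,0,-1],
    [0,0,0.05,0,0,0,-1],
    [0,0,0.05,0,0,0,-1],
    [0,0,0.05,0,0,0,-1],
    [0,0,0,0,0,0,-1],
    [0,0,0,0,0,0,-1],
    [0,0,0,0,0,0,-1]
  ]
}}

```text
t: 2.82
tool_pos: [0.5544, -0.0498, 0.0596]
tcp_rot: [0.989, 0.145, -0.0, -0.0]
force: [-0.0, -0.2, 0.3]
grip_width: 0.0007
grasp_force: 0.0
```

```bash
python3 - <<'E'
from h import *
from bench import *
c=camera("wrist");cv2.imwrite("pics/w2.png",c["img"])
s=read_state();print(s["tool_pos"],s["tcp_rot"],s["force"],to_tool([.5504,-.050,.037],s))
E
```

```text
[ 0.5545458  -0.04984804  0.05968959] [9.89385350e-01 1.45315593e-01 6.79674518e-05 4.50338240e-05] [-0.4541588   0.15677248 -0.54493407] [-0.00401716 -0.00104903  0.02268899]
```

View pics/w2.png

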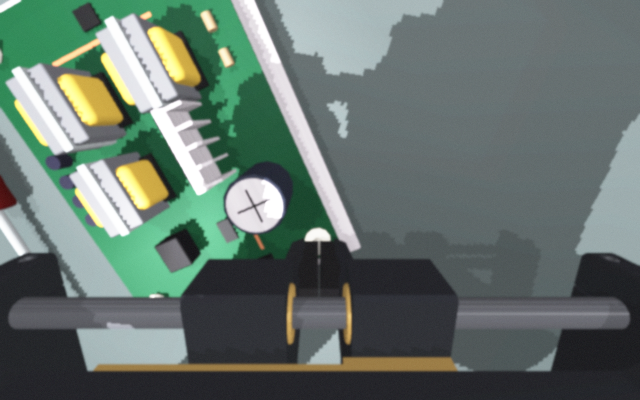

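The rivet shows just ahead of the fingertip at (318,237), aligned sideways. I'll check this numerically against the projection.

```bash
cat >>h.py <<'E'
def proj(c,p):
    T=c["camera_from_world"];q=T[:3,:3]@np.asarray(p)+T[:3,3];return (q[:2]/q[2]*[c["fx"],c["fy"]]+[c["cx"],c["cy"]]).round(1)
E
python3 - <<'E'
from h import *
from bench import *
c=camera("wrist");s=read_state();T=np.linalg.inv(c["camera_from_world"]);print("cam",T[:3,3],c["fx"],to_tool(T[:3,3],s))
print("tcp",proj(c,s["tool_pos"]))
Rm=R.from_quat(s["tcp_rot"]).as_matrix()
print("tcp+9x",proj(c,s["tool_pos"]+Rm@[.009,0,0]))
for z in(.034,.044):print(z,proj(c,[.5504,-.05,z]), "far edge",proj(c,np.array([.5504,-.05,z])+Rm@[.008 if z<.04 else .005,0,0]))
cv2.imwrite("pics/w3.png",cv2.resize(c["img"][200:300,240:400],None,fx=5,fy=5,interpolation=cv2.INTER_CUBIC))
E
```

```text
cam [ 0.62483944 -0.02795007  0.20574004] 302.07986496858445 [ 0.07358731 -0.00073744 -0.14595135]
tcp [320.1 256.9]
tcp+9x [320.1 241.3]
0.034 [318.2 243.9] far edge [318.2 231.8]
0.044 [318.2 251. ] far edge [318.2 243.1]
```

View pics/w3.png

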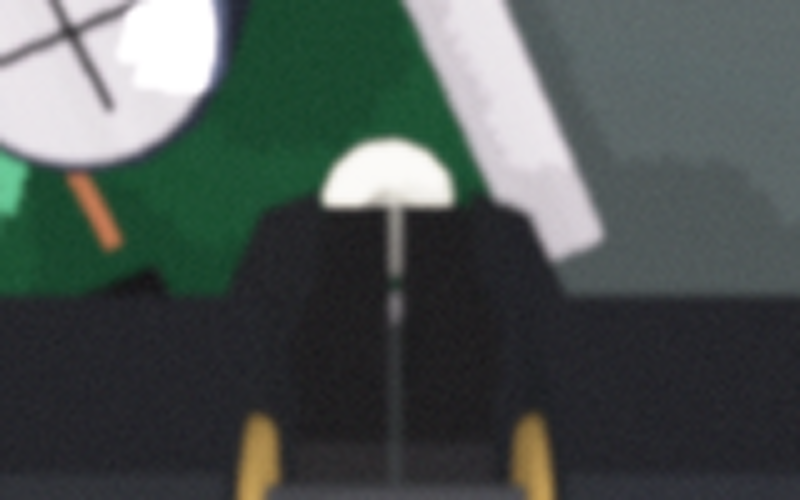

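{"op": "send_rows", "data": {
  "plan": [
    [-0.005,-0.01,0.06,0,0,0,-1],
    [-0.005,0,0.06,0,0,0,-1],
    [0,0,0.01,0,0,0,-1],
    [0,0,0.01,0,0,0,-1],
    [0,0,0.01,0,0,0,-1],
    [0,0,0.01,0,0,0,-1],
    [0,0,0.01,0,0,0,-1],
    [0,0,0,0,0,0,-1]
  ]
}}

```text
t: 3.58
tool_pos: [0.5532, -0.049, 0.0425]
tcp_rot: [0.989, 0.145, -0.0, -0.0]
force: [-1.8, 0.3, 1.4]
grip_width: 0.0002
grasp_force: 1.2
```

{"op": "send_rows", "data": {
  "plan": [
    [0,0,0.01,0,0,0,-1],
    [0,0,0.01,0,0,0,-1],
    [0,0,0.01,0,0,0,-1],
    [0,0,0.01,0,0,0,-1],
    [0,0,0,0,0,0,-1],
    [0,0,0,0,0,0,-1],
    [0,0,0,0,0,0,-1],
    [0,0,0,0,0,0,-1]
  ]
}}

```text
t: 4.25
tool_pos: [0.5534, -0.0491, 0.0385]
tcp_rot: [0.989, 0.145, 0.0, 0.0]
force: [-1.1, 0.8, 1.1]
grip_width: 0.0009
grasp_force: 0.9
```

{"op": "send_rows", "data": {
  "plan": [
    [0,0,0.005,0,0,0,-1],
    [0,0,0.005,0,0,0,-1],
    [0,0,0.005,0,0,0,-1],
    [0,0,0,0,0,0,-1],
    [0,0,0,0,0,0,-1],
    [0,0,0,0,0,0,-1],
    [0,0,0,0,0,0,-1],
    [0,0,0,0,0,0,-1]
  ]
}}

```text
t: 4.92
tool_pos: [0.5534, -0.049, 0.0371]
tcp_rot: [0.989, 0.145, 0.0, 0.0]
force: [-0.5, 0.2, 2.6]
grip_width: 0.0007
grasp_force: 1.2
```

{"op": "send_rows", "data": {
  "plan": [
    [0,0,0.004,0,0,0,-1],
    [0,0,0,0,0,0,-1],
    [0,0,0.003,0,0,0,-1],
    [0,0,0,0,0,0,-1],
    [0,0,0,0,0,0,-1],
    [0,0,0,0,0,0,-1],
    [0,0,0,0,0,0,-1],
    [0,0,0,0,0,0,-1]
  ]
}}

```text
t: 5.58
tool_pos: [0.5534, -0.0491, 0.0367]
tcp_rot: [0.989, 0.145, 0.0, 0.0]
force: [-1.0, 0.5, 5.9]
grip_width: 0.0002
grasp_force: 2.7
```

Rivet a is home: the force rose to 5.9 N at z = 36.7 mm. Next is c.

{"op": "send_rows", "data": {
  "plan": [
    [0,0,-0.375,0,0,0,-1],
    [0,0,-0.375,0,0,0,-1],
    [0.174,-0.287,0,0,0,0,-1],
    [0.174,-0.287,0,0,0,0,-1],
    [0.174,-0.287,0,0,0,0,-1],
    [0.174,-0.287,0,0,0,0,-1],
    [0.174,-0.287,0,0,0,0,-1],
    [0.174,-0.287,0,0,0,0,-1]
  ]
}}

```text
t: 6.25
tool_pos: [0.6038, 0.1474, 0.1108]
tcp_rot: [0.989, 0.145, -0.0, 0.0]
force: [0.6, -1.3, -0.4]
grip_width: 0.0005
grasp_force: 0.0
```

{"op": "send_rows", "data": {
  "plan": [
    [0,0,0,0,0,0,-1],
    [0,0,0,0,0,0,-1],
    [0,0,0.2,0,0,0,-1],
    [0,0,0.2,0,0,0,-1],
    [0,0,0.1,0,0,0,-1],
    [0,0,0.02,0,0,0,-1],
    [0,0,0,0,0,0,-1],
    [0,0,0,0,0,0,-1]
  ]
}}

```text
t: 6.92
tool_pos: [0.6041, 0.1453, 0.0599]
tcp_rot: [0.989, 0.145, 0.0, 0.0]
force: [0.2, -0.3, 0.1]
grip_width: 0.0005
grasp_force: 0.0
```

```bash
cat >look.py <<'E'
import sys
from h import *
from bench import *
c=camera("wrist");s=read_state();p=[float(v) for v in sys.argv[2:4]]
Rm=R.from_quat(s["tcp_rot"]).as_matrix()
print(s["tool_pos"],s["force"],to_tool([*p,.037],s),"collar far edge",proj(c,np.array([*p,.034])+Rm@[.008,0,0]))
cv2.imwrite(f"pics/{sys.argv[1]}.png",cv2.resize(c["img"][200:300,240:400],None,fx=5,fy=5,interpolation=cv2.INTER_CUBIC))
E
python3 look.py w4 .604 .146
```

```text
[0.60462131 0.14553434 0.06042619] [-0.05008319  0.750463   -0.07818394] [-0.00050043 -0.00062876  0.02342527] collar far edge [318.7 225.5]
```

View pics/w4.png

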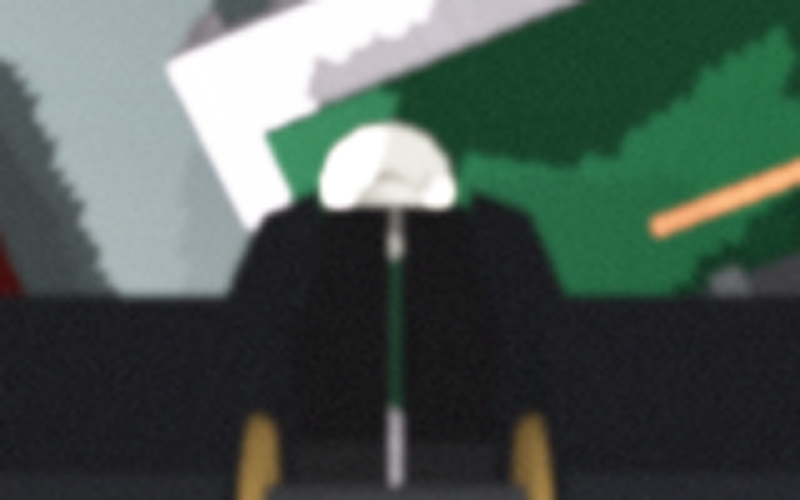

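The collar's far edge is at row 224.6, against 225.5 predicted, so the tip is centred on c. Pressing.

{"op": "send_rows", "data": {
  "plan": [
    [0,-0.005,0.06,0,0,0,-1],
    [0,0,0.06,0,0,0,-1],
    [0,0,0.01,0,0,0,-1],
    [0,0,0.01,0,0,0,-1],
    [0,0,0.01,0,0,0,-1],
    [0,0,0.01,0,0,0,-1],
    [0,0,0.01,0,0,0,-1],
    [0,0,0.01,0,0,0,-1]
  ]
}}

```text
t: 7.63
tool_pos: [0.6036, 0.1464, 0.0416]
tcp_rot: [0.989, 0.145, -0.0, -0.0]
force: [-2.4, -1.0, 2.8]
grip_width: 0.0007
grasp_force: 1.5
```

{"op": "send_rows", "data": {
  "plan": [
    [0,0,0.01,0,0,0,-1],
    [0,0,0.01,0,0,0,-1],
    [0,0,0.01,0,0,0,-1],
    [0,0,0.005,0,0,0,-1],
    [0,0,0.005,0,0,0,-1],
    [0,0,0,0,0,0,-1],
    [0,0,0,0,0,0,-1],
    [0,0,0,0,0,0,-1]
  ]
}}

```text
t: 8.3
tool_pos: [0.6038, 0.1464, 0.0373]
tcp_rot: [0.989, 0.145, 0.0, -0.0]
force: [-1.3, 0.4, 1.8]
grip_width: 0.0004
grasp_force: 0.8
```

{"op": "send_rows", "data": {
  "plan": [
    [0,0,0.005,0,0,0,-1],
    [0,0,0,0,0,0,-1],
    [0,0,0.003,0,0,0,-1],
    [0,0,0,0,0,0,-1],
    [0,0,0,0,0,0,-1],
    [0,0,0,0,0,0,-1],
    [0,0,0,0,0,0,-1],
    [0,0,0,0,0,0,-1]
  ]
}}

```text
t: 8.97
tool_pos: [0.6039, 0.1464, 0.0368]
tcp_rot: [0.989, 0.145, 0.0, -0.0]
force: [-1.8, 0.5, 4.7]
grip_width: 0.0006
grasp_force: 2.4
```

c is home (4.7 N at 36.8 mm). Next is b.

{"op": "send_rows", "data": {
  "plan": [
    [0,0,-0.375,0,0,0,-1],
    [0,0,-0.375,0,0,0,-1],
    [-0.304,0.133,0,0,0,0,-1],
    [-0.304,0.133,0,0,0,0,-1],
    [-0.304,0.133,0,0,0,0,-1],
    [-0.304,0.133,0,0,0,0,-1],
    [-0.304,0.133,0,0,0,0,-1],
    [0,0,0,0,0,0,-1]
  ]
}}

```text
t: 9.63
tool_pos: [0.4715, 0.0365, 0.1095]
tcp_rot: [0.989, 0.145, -0.003, 0.0]
force: [-0.4, 0.1, -0.0]
grip_width: 0.0007
grasp_force: 0.0
```

{"op": "send_rows", "data": {
  "plan": [
    [0,0,0,0,0,0,-1],
    [0,0,0,0,0,0,-1],
    [0,0,0.2,0,0,0,-1],
    [0,0,0.2,0,0,0,-1],
    [0,0,0.1,0,0,0,-1],
    [0,0,0.02,0,0,0,-1],
    [0,0,0,0,0,0,-1],
    [0,0,0,0,0,0,-1]
  ]
}}

```text
t: 10.3
tool_pos: [0.4781, 0.0393, 0.06]
tcp_rot: [0.989, 0.146, 0.0, 0.0]
force: [0.8, -0.6, 0.5]
grip_width: 0.0005
grasp_force: 0.0
```

```bash
python3 look.py w5 .4777 .0388
```

```text
[0.47836087 0.03924034 0.06038402] [ 0.93335662 -0.31819863  0.29013578] [-0.00079469  0.00022302  0.02338294] collar far edge [320.5 226.3]
```

View pics/w5.png

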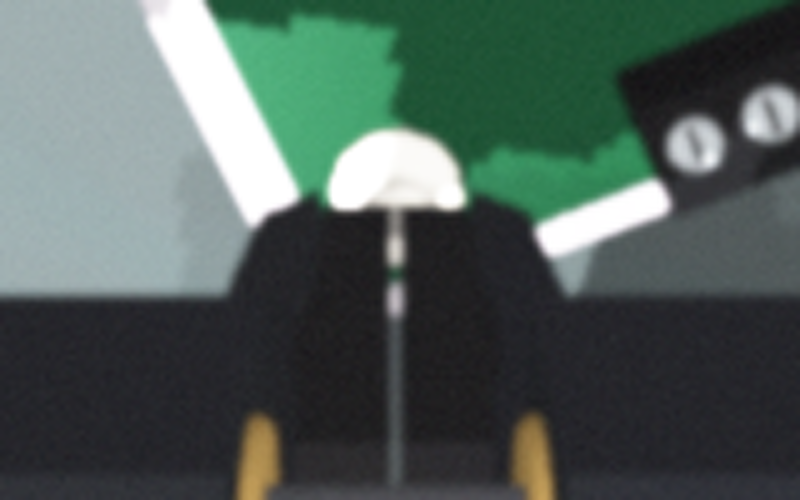

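The far edge is at row 225.6, against 226.3 predicted, and the collar centre is at column 319.5, so b is centred. Pressing.

{"op": "send_rows", "data": {
  "plan": [
    [0,0,0.06,0,0,0,-1],
    [0,0,0.06,0,0,0,-1],
    [0,0,0.01,0,0,0,-1],
    [0,0,0.01,0,0,0,-1],
    [0,0,0.01,0,0,0,-1],
    [0,0,0.01,0,0,0,-1],
    [0,0,0.01,0,0,0,-1],
    [0,0,0.01,0,0,0,-1]
  ]
}}

```text
t: 11.02
tool_pos: [0.4771, 0.0389, 0.0418]
tcp_rot: [0.989, 0.145, -0.0, 0.0]
force: [-2.8, -0.3, 3.8]
grip_width: 0.0004
grasp_force: 1.5
```

{"op": "send_rows", "data": {
  "plan": [
    [0,0,0.01,0,0,0,-1],
    [0,0,0.01,0,0,0,-1],
    [0,0,0.01,0,0,0,-1],
    [0,0,0.005,0,0,0,-1],
    [0,0,0.005,0,0,0,-1],
    [0,0,0,0,0,0,-1],
    [0,0,0,0,0,0,-1],
    [0,0,0,0,0,0,-1]
  ]
}}

```text
t: 11.68
tool_pos: [0.4771, 0.039, 0.0375]
tcp_rot: [0.989, 0.145, -0.0, -0.0]
force: [-1.1, -0.1, 1.7]
grip_width: 0.0006
grasp_force: 1.1
```

{"op": "send_rows", "data": {
  "plan": [
    [0,0,0.005,0,0,0,-1],
    [0,0,0,0,0,0,-1],
    [0,0,0.003,0,0,0,-1],
    [0,0,0,0,0,0,-1],
    [0,0,0,0,0,0,-1],
    [0,0,0,0,0,0,-1],
    [0,0,0,0,0,0,-1],
    [0,0,0,0,0,0,-1]
  ]
}}

```text
t: 12.35
tool_pos: [0.4771, 0.039, 0.0368]
tcp_rot: [0.989, 0.145, -0.0, 0.0]
force: [-1.9, -0.5, 4.8]
grip_width: 0.0002
grasp_force: 2.2
```

b is home. Next is d.

{"op": "send_rows", "data": {
  "plan": [
    [0,0,-0.375,0,0,0,-1],
    [0,0,-0.375,0,0,0,-1],
    [0.332,0.067,0,0,0,0,-1],
    [0.332,0.067,0,0,0,0,-1],
    [0.332,0.067,0,0,0,0,-1],
    [0.332,0.067,0,0,0,0,-1],
    [0.332,0.067,0,0,0,0,-1],
    [0.332,0.067,0,0,0,0,-1]
  ]
}}

```text
t: 13.02
tool_pos: [0.6814, 0.0581, 0.1112]
tcp_rot: [0.989, 0.145, 0.0, -0.0]
force: [1.4, 0.7, 0.7]
grip_width: 0.0008
grasp_force: 0.0
```

{"op": "send_rows", "data": {
  "plan": [
    [0,0,0,0,0,0,-1],
    [0,0,0,0,0,0,-1],
    [0,0,0.2,0,0,0,-1],
    [0,0,0.2,0,0,0,-1],
    [0,0,0.1,0,0,0,-1],
    [0,0,0.02,0,0,0,-1],
    [0,0,0,0,0,0,-1],
    [0,0,0,0,0,0,-1]
  ]
}}

```text
t: 13.68
tool_pos: [0.6795, 0.0578, 0.0605]
tcp_rot: [0.989, 0.145, 0.0, 0.0]
force: [-0.1, 0.6, -0.1]
grip_width: 0.0005
grasp_force: 0.0
```

```bash
python3 look.py w6 .679 .058
```

```text
[0.68013925 0.05779217 0.06112744] [0.19176751 0.46599713 0.02596056] [-0.00107778 -0.00053731  0.02412518] collar far edge [319.3 225.9]
```

View pics/w6.png

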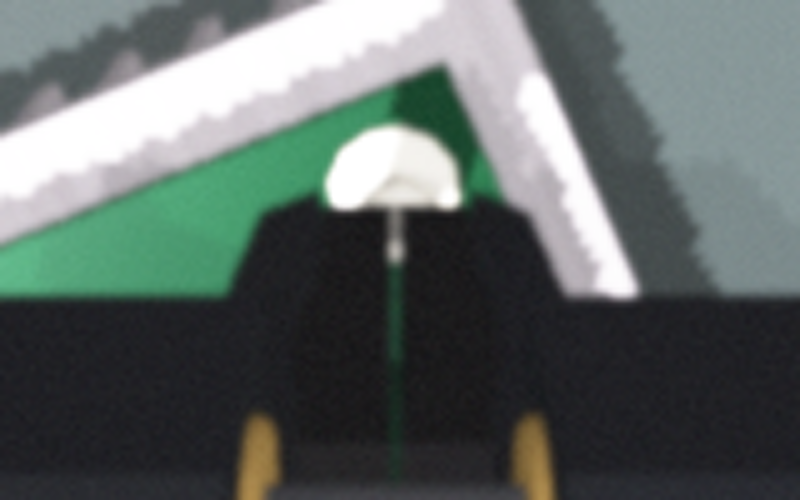

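The far edge is at row 224.6 and the centre at column 319, so d is centred too. Pressing.

{"op": "send_rows", "data": {
  "plan": [
    [0,0,0.06,0,0,0,-1],
    [0,0,0.06,0,0,0,-1],
    [0,0,0.01,0,0,0,-1],
    [0,0,0.01,0,0,0,-1],
    [0,0,0.01,0,0,0,-1],
    [0,0,0.01,0,0,0,-1],
    [0,0,0.01,0,0,0,-1],
    [0,0,0.01,0,0,0,-1]
  ]
}}

```text
t: 14.4
tool_pos: [0.6794, 0.0578, 0.042]
tcp_rot: [0.989, 0.145, -0.0, -0.0]
force: [-2.7, 0.5, 2.1]
grip_width: 0.0005
grasp_force: 1.5
```

{"op": "send_rows", "data": {
  "plan": [
    [0,0,0.01,0,0,0,-1],
    [0,0,0.01,0,0,0,-1],
    [0,0,0.01,0,0,0,-1],
    [0,0,0.005,0,0,0,-1],
    [0,0,0.005,0,0,0,-1],
    [0,0,0,0,0,0,-1],
    [0,0,0,0,0,0,-1],
    [0,0,0,0,0,0,-1]
  ]
}}

```text
t: 15.07
tool_pos: [0.6797, 0.0578, 0.0377]
tcp_rot: [0.989, 0.145, 0.0, 0.0]
force: [-1.1, -0.6, 1.9]
grip_width: 0.0002
grasp_force: 0.8
```

{"op": "send_rows", "data": {
  "plan": [
    [0,0,0.005,0,0,0,-1],
    [0,0,0,0,0,0,-1],
    [0,0,0.003,0,0,0,-1],
    [0,0,0,0,0,0,-1],
    [0,0,0,0,0,0,-1],
    [0,0,0,0,0,0,-1],
    [0,0,0,0,0,0,-1],
    [0,0,0,0,0,0,-1]
  ]
}}

```text
t: 15.73
tool_pos: [0.6797, 0.0578, 0.0371]
tcp_rot: [0.989, 0.145, 0.0, 0.0]
force: [-0.4, -0.4, 2.2]
grip_width: 0.0002
grasp_force: 1.4
```

A little further is needed to feel the stop on d.

{"op": "send_rows", "data": {
  "plan": [
    [0,0,0.004,0,0,0,-1],
    [0,0,0,0,0,0,-1],
    [0,0,0.002,0,0,0,-1],
    [0,0,0,0,0,0,-1],
    [0,0,0,0,0,0,-1],
    [0,0,0,0,0,0,-1],
    [0,0,0,0,0,0,-1],
    [0,0,0,0,0,0,-1]
  ]
}}

```text
t: 16.4
tool_pos: [0.6798, 0.0578, 0.0368]
tcp_rot: [0.989, 0.145, 0.0, 0.0]
force: [-2.2, -0.3, 4.7]
grip_width: 0.0003
grasp_force: 2.6
```

{"op": "send_rows", "data": {
  "plan": [
    [0,0,-0.1,0,0,0,-1],
    [0,0,-0.35,0,0,0,-1],
    [0,0,-0.35,0,0,0,-1],
    [0,0,-0.35,0,0,0,-1],
    [0,0,-0.35,0,0,0,-1],
    [0,0,0,0,0,0,-1],
    [0,0,0,0,0,0,-1],
    [0,0,0,0,0,0,-1]
  ]
}}

```text
t: 17.07
tool_pos: [0.6792, 0.0577, 0.1861]
tcp_rot: [0.989, 0.145, -0.0, -0.0]
force: [-0.9, 0.1, 0.1]
grip_width: 0.0006
grasp_force: 0.0
```

```bash
python3 - <<'E'
from h import *
from bench import *
import pickle
s=read_state();print(s["tool_pos"],s["force"])
a=pickle.load(open("scene.pkl","rb"))["img"];b=camera("scene")["img"]
f=lambda i:cv2.resize(i[160:270,280:420],None,fx=4,fy=4,interpolation=cv2.INTER_CUBIC)
cv2.imwrite("pics/end.png",cv2.resize(b[160:270,280:420],None,fx=5,fy=5,interpolation=cv2.INTER_CUBIC))
E
```

```text
[0.67919172 0.05772819 0.18612428] [-0.9255325   0.12973102  0.07362464]
```

View pics/end.png

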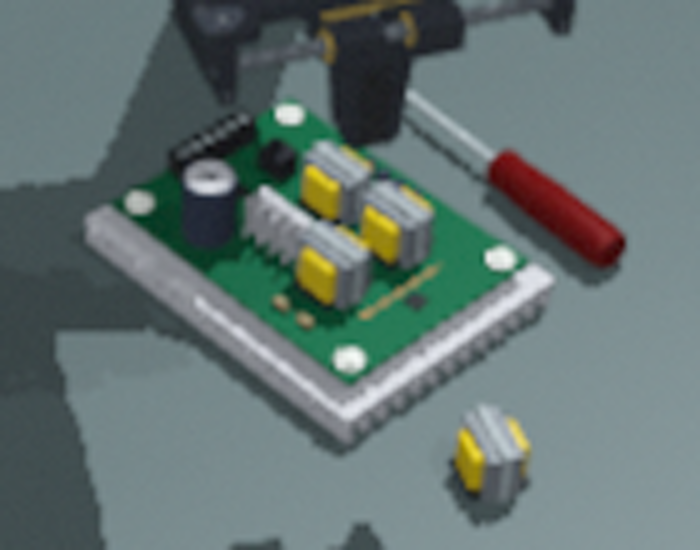

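All four heads sit flat on their collars (crop pixels (140,203), (290,115), (500,258) and (349,359)), and the hand is clear. Handing in.

```bash
python3 -c "
from bench import *
print(close_job())"
```

```text
the job is handed in; nothing more can be done
None
```

All four rivets were pressed home in the order a, c, b, d, each seating at about 5–6 N; the hand finished clear and the job is handed in, though no verdict came back.

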